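# Load the yellow spacer block onto the slab roller's sensing cradle

### The job

Take the yellow spacer block out of the wooden rack and load it into the slab roller's steel cradle, lengthwise between the two end cheeks, so that it lies flat on the cradle floor and holds the red sensing pin down. The rack leaves only the block's ends free and the cradle only its long sides, so on the way set it down flat on the cork mat, let go, and take it again across its width. Set it down rather than dropping it, and leave the other blocks and everything else on the bench where they are.

Things in the scene. Friction and masses are not known exactly. Their poses are not given: they have to be found in the camera images.
- block_yellow: aluminium spacer block painted yellow, 60 (x, long) x 36 (y) x 40 mm (z), with two dark screw heads on top; origin at the centre of its underside; about 220 g. It starts in any one of the rack's three slots, upright, its long axis along the slot (x of the rack), either end is the same
- rack: wooden rack fixed to the bench, on the robot's left or right; 72 (x) x 160 (y) mm, base 6 mm thick; four dividers, 44 long (x), 8 thick, rising to 46 mm above the bench, make three slots 42 mm wide, centred at y = -50, 0 and +50 mm. A block stands on the base (6 mm above the bench), its top level with the dividers and its two ends jutting 8 mm past them; no finger fits between a block and a divider. Origin at the centre of the underside
- cradle: grey steel cradle fixed to the bench, on the side opposite to the rack; base 104 (x) x 56 (y) x 12 mm; two end cheeks, 16 mm thick (x), 52 mm wide, rising to 52 mm above the bench, stand 68 mm apart along x (4 mm spare at each end of a block); two low lips along the sides, 4 mm thick, rising to 18 mm above the bench, 44 mm apart in y (4 mm spare at each side). Origin at the centre of the underside; the block's long axis goes along x, either way round
- seat (a point): centre of the cradle's floor, 12 mm above the bench, on the axis of the sensing pin: the centre of the block's underside belongs here; axes as the cradle's
- pin (a joint): travel of the red sensing pin (10 mm across) in the middle of the cradle's floor: 0 = up, standing 6 mm proud of the floor; 0.006 = flush with the floor. Its spring pushes up with about 0.45 N when up and 1 N when flush; the block's own weight (1.8 to 2.8 N) holds it down
- mat: flat cork mat fixed to the bench between rack and cradle, 130 x 130 x 4 mm, empty; origin at the centre of its underside
- block_blue: aluminium spacer block painted blue, 60 (x, long) x 36 (y) x 40 mm (z), with two dark screw heads on top; origin at the centre of its underside; stays in its rack slot
- block_grey: aluminium spacer block painted grey, 60 (x, long) x 36 (y) x 40 mm (z), with two dark screw heads on top; origin at the centre of its underside; stays in its rack slot
- glaze_jar: white-labelled glaze jar with a blue cap, 56 mm across, 75 mm high; origin at the centre of its underside; leave alone
- tile_brown: brown tile lying flat, 75 x 75 x 10 mm; origin at the centre of its underside; leave alone
- tile_blue: blue glazed tile lying flat, 75 x 75 x 10 mm; origin at the centre of its underside; leave alone
- scraper: wooden-handled scraper lying flat, 190 mm long along its x; leave alone
- slip_cup: white ceramic cup, 70 mm across, 70 mm high; origin at the centre of its underside; leave alone

How it is judged:
By the outcome, as a careful person would: the job done as asked, in the order asked, and still so for the second after the job is handed in, with the robot touching nothing.
It also fails if it takes over 58 s, if anything falls off the work surface, if the arm or the gripper's body presses on something with over 40 N, if the wrist force passes 120 N, or if a joint passes its speed limit or range.

### The arm

A 6-joint arm with a two-finger parallel gripper is mounted at the origin on the work surface. World frame = base frame: x ahead of the robot, y to its left, z up, the work surface at z = 0. Lengths are in mm, angles in rad, forces in N, time in s.
With the tool pointing down it reaches from about 375 to 925 mm from the base axis. Payload 5.7 kg.
Tool frame: the origin (TCP) lies at the centre of the arm's flange, where the gripper is bolted on; the fingertips stand 173 mm ahead of it and the grasp point (between the pads) lies 155 mm ahead of it; z points along the fingers, y is the line along which they close (so a half turn about z gives the same grasp; the last joint's range is limited). The gripper opens to 85 mm and grips with 20 to 120 N. Pads are 22 mm wide; open, the fingers measure 114 mm over their backs; the gripper's body (76 mm by 85 mm) begins 54 mm behind the grasp point. The pads swing forward as they close: fully open they stand 13 mm farther back than shut.
Start: joints at [-1.321, 0.359, 1.51, -0, 1.272, -0.115], TCP at [214.045, -560.509, 404.667] pointing down, gripper open.
Joint ranges: [-2.97, 2.97], [-1.01, 2.36], [0.21, 2.38], [-0.96, 4.11], [0.2, 2.71], [-2.98, 2.98]. Speed limits (rad/s): [2.39, 2.39, 3.14, 3.14, 3.14, 3.14].

### API

Orientations are given as a rotation vector (axis times angle).
In Python, from cell import r gives the robot as it stands.
- The arm moves only by the tool jog_arm, never from a script. Its argument "commands" is a list of rows, each a list of 7 numbers: the shift along the world's x, y, z in mm, then the turn, a rotation vector about the world's x, y, z in rad, then the finger opening in mm, from 0 to 85.4. A call has exactly 10 rows; each row shifts and turns the commanded pose from where the row before left it; what a row does not reach is not made up. A row lasts 1/10 s, in which the tool goes at most 50 mm and 8.59 degrees, less where a joint would pass 70% of its speed; a pose out of reach is approached as far as the arm can. A call is refused whole if a number of a shift passes 50 or a number of a turn 0.15, either way. A call with a gripper value outside its range is refused whole. The fingers move at their own pace and stop on an object; "squeeze" is the grip in N (left out, the last holds). Time passes only in rows, so rows that do not move let the fingers close, or fill a call up. It gives the time, the measured TCP pose, the force, the opening and the grip force at its end, in the units of the state.
- r.get_obs(): the state, without advancing time (a new reading comes with each control period).
- r.snapshot(name): name is "scene" or "top"; returns a dict with "img" (400x640x3 uint8, red, green, blue), "fovy" (degrees; the focal length in pixels is half the picture's height over the tangent of half this angle, whatever the lens; pixels are square), "cx", "cy" (the principal point, pixels), "position" and "attitude" of the camera in the world. Camera axes: x right, y down, z forward; pixel columns grow to the right and rows downward; lengths in mm; the calibration is good to about 2 mm. A picture is of the moment at which its call begins. There is no depth.
- r.finish_job(): hands the job in; it is judged then, once.
The state is a dict: "time": time; "joints": joint angles; "qd": joint speeds; "tau": joint torques, N m; "tcp_pos": TCP position; "tool_rot": TCP orientation; "ft_force": force on the tool from outside, world axes, zero at the start; "torque": the same for the moment, N m; "opening": opening from 0.0 (shut) to 1.0 (fully open); "gripper_force": force on a finger pad.
Only numpy, scipy, OpenCV 4.12 (cv2) and the standard library are available. Lean on these libraries where they do the work, as an engineer would, in place of code of your own. Each camera call takes 0.05 s, during which the arm holds its last target. There are 200 camera calls.

## Working session

There is one attempt and no reset: what is moved stays moved. The work goes in short steps, Python scripts to look and compute and a tool call to move; the robot and the scene stay as the last step left them, time stands still between calls to the robot, and variables do not carry over. Pictures are saved under pics/ and viewed, at most 10 in all, crops included, and the job is handed in when it is done.

Besides the shell and the picture viewer there is one more tool, called after "Request:" as name([rows], argument=value, ...), one row to a line, values as JSON. jog_arm: Moves the arm, as the interface text tells. Its arguments: {"type":"object","properties":{"commands":{"type":"array","items":{"type":"array","items":{"type":"number"}}},"squeeze":{"type":"number"}},"required":["commands"]}

```bash
mkdir -p pics
cat > h.py <<'E'
import numpy as np, cv2
from cell import r
from scipy.spatial.transform import Rotation as R
def snap(n,f=None):
    s=r.snapshot(n)
    if f: cv2.imwrite('pics/'+f,cv2.cvtColor(s['img'],cv2.COLOR_RGB2BGR))
    return s
def rot(s):
    a=np.array(s['attitude'],float)
    if a.shape==(3,3): return a
    return R.from_rotvec(a).as_matrix() if a.size==3 else R.from_quat(a).as_matrix()
def ray(s,u,v,z):
    f=200/np.tan(np.radians(s['fovy'])/2)
    d=rot(s)@np.array([(u-s['cx'])/f,(v-s['cy'])/f,1]); p=np.array(s['position'])
    return p+d*(z-p[2])/d[2]
E
python3 - <<'E'
from h import *
for n in('top','scene'):
    s=snap(n,n+'0.png'); print({k:v for k,v in s.items() if k!='img'})
print(r.get_obs())
E
```

```text
{'fovy': 44.76345887742831, 'cx': 311.07721242315966, 'cy': 203.33190121632364, 'position': array([ 364.70350453,   -1.87875806, 1823.07700159]), 'attitude': array([-2.16387698,  2.17637479, -0.12589711])}
{'fovy': 52.91052870895833, 'cx': 319.5848471830491, 'cy': 196.71081381147226, 'position': array([1500.72122881,  566.41824789,  805.21334661]), 'attitude': array([-1.17462503, -2.13781226,  1.1207953 ])}
{'time': 0.1, 'joints': array([-1.32111073e+00,  3.59444252e-01,  1.51134733e+00,  8.45783825e-07,
        1.27249578e+00, -1.15134475e-01]), 'qd': array([-2.35484711e-05, -5.94386350e-04, -2.88624017e-03,  2.72346021e-04,
        1.98683413e-03, -4.22427314e-04]), 'tau': array([ 7.99469376e-05, -5.28651917e+01, -2.79350227e+01, -2.17395054e-04,
        5.12349900e-03, -2.82624825e-05]), 'tcp_pos': array([ 213.95984805, -560.19915276,  403.92187606]), 'tool_rot': array([-3.08780883e+00, -5.69578251e-01,  1.77593402e-04]), 'ft_force': array([-0.07994939,  0.12354322, -0.70105171]), 'torque': array([ 0.03382841, -0.00207529, -0.00543365]), 'gripper_force': 0.0, 'opening': 0.9999123613369425}
```

View pics/top0.png

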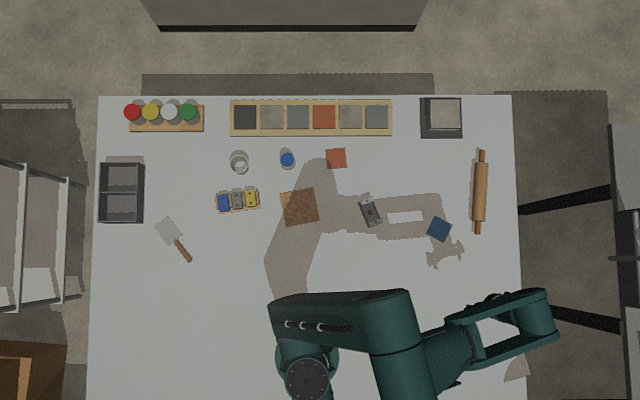

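View pics/scene0.png

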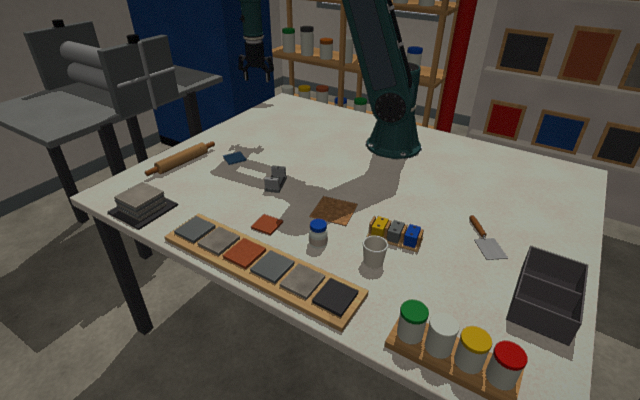

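The top view shows the rack at about (238,199) with yellow in its right-hand slot at (251,197). The mat is at (300,207), the cradle at (370,212) and the pin near its middle. The scene view shows yellow at (380,226) and the cradle at (275,178).

Run:
```python
from h import *
s=snap('top'); c=snap('scene')
a=cv2.resize(s['img'][175:240,210:400],None,fx=4,fy=4,interpolation=cv2.INTER_CUBIC)
b1=cv2.resize(c['img'][155:205,250:300],None,fx=7,fy=7,interpolation=cv2.INTER_CUBIC)
b2=cv2.resize(c['img'][205:255,360:430],None,fx=6,fy=6,interpolation=cv2.INTER_CUBIC)
o=np.zeros((260+350,780,3),np.uint8); o[:260,:760]=a; o[260:610,:350]=b1; o[260:560,352:772]=b2
cv2.imwrite('pics/crop1.png',cv2.cvtColor(o[:600],cv2.COLOR_RGB2BGR))
def blob(s,lo,hi,box,z,n):
    h=cv2.cvtColor(s['img'],cv2.COLOR_RGB2HSV); m=cv2.inRange(h,lo,hi); k=np.zeros_like(m); x0,y0,x1,y1=box; k[y0:y1,x0:x1]=m[y0:y1,x0:x1]
    cs=cv2.findContours(k,0,2)[0]; q=max(cs,key=cv2.contourArea); rc=cv2.minAreaRect(q); p=cv2.boxPoints(rc)
    w=np.array([ray(s,*x,z)[:2] for x in p]); print(n,np.round(rc[0],1),cv2.contourArea(q),'ctr',ray(s,*rc[0],z).round(1)[:2],'edges',[(round(float(np.hypot(*(w[i+1]-w[i])))),round(float(np.degrees(np.arctan2(*(w[i+1]-w[i])[::-1]))),1)) for i in(0,1)])
    return w
box=(205,180,270,220)
blob(s,(20,100,70),(35,255,255),box,46,'yellow')
blob(s,(100,100,50),(125,255,255),box,46,'blue')
blob(s,(5,70,50),(20,255,255),(270,180,335,235),4,'mat')
blob(s,(0,0,0),(179,90,150),(354,190,388,232),52,'cradle?')
```

```text
yellow [249.9 198.5] 154.5 ctr [575.6 207.6] edges [(39, -83.1), (64, -172.6)]
blue [222.9 202.4] 136.5 ctr [561.6 306.5] edges [(37, -82.1), (59, -171.3)]
mat [299.1 206.6] 1089.0 ctr [548.8  27.3] edges [(128, -79.4), (129, -169.7)]
cradle? [370.5 211.5] 1160.0 ctr [ 524.4 -235.1] edges [(122, -90.3), (144, 178.7)]
```

View pics/crop1.png

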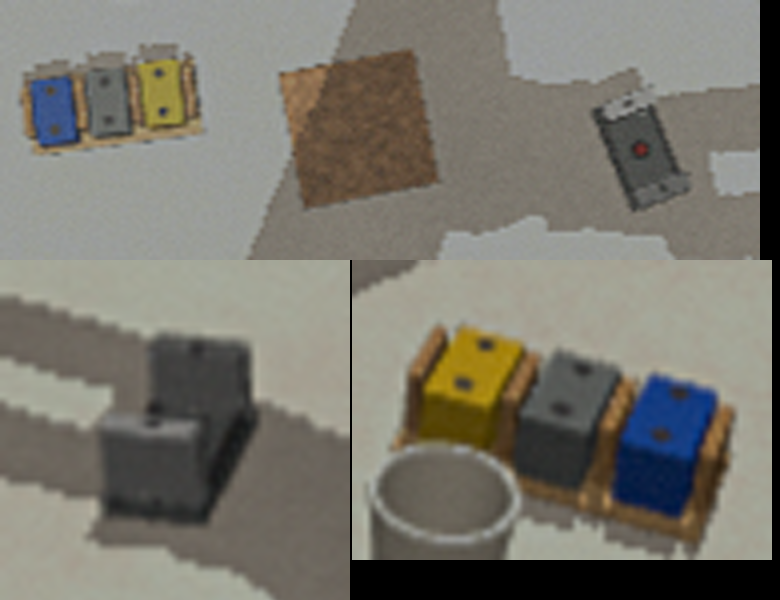

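The crop shows the screw heads on yellow, the red pin at crop (641,150), and a dark screw on each cheek at (628,103) and (664,188). I'll cast rays from both cameras to cross-check.

Run:
```python
from h import *
s=snap('top'); c=snap('scene')
T=lambda x,y,z:ray(s,210+x/4-.4,175+y/4-.4,z)[:2]
C1=lambda x,y,z:ray(c,250+x/7-.4,155+(y-260)/7-.4,z)[:2]
C2=lambda x,y,z:ray(c,360+(x-352)/6-.4,205+(y-260)/6-.4,z)[:2]
def pr(n,a,b):
    d=a-b; print(n,((a+b)/2).round(1),np.hypot(*d).round(1),np.degrees(np.arctan2(*d[::-1])).round(1))
pr('yel top',T(159,72,46),T(164,112,46)); pr('yel scene',C2(486,345,46),C2(463,384,46))
pr('blu top',T(50,90,46),T(56,130,46)); pr('blu scene',C2(680,394,46),C2(660,434,46))
pr('cheek top',T(628,103,52),T(664,188,52)); pr('cheek scene',C1(197,347,52),C1(153,423,52))
h=s['img'].astype(int); y,x=np.mgrid[205:220,362:380]; w=np.clip(h[205:220,362:380,0]-h[205:220,362:380,1]-25,0,None)
u,v=(x*w).sum()/w.sum(),(y*w).sum()/w.sum(); print('pin',u,v,ray(s,u,v,18))
```

```text
yel top [578.8 207.3] 37.4 7.5
yel scene [580.7 208.3] 35.9 -173.7
blu top [562.7 306.8] 37.5 9.2
blu scene [564.5 307.2] 35.2 -174.6
cheek top [ 526.4 -237.3] 84.5 21.9
cheek scene [ 528.7 -235.7] 77.9 -159.4
pin 369.84567901234567 211.9814814814815 [ 525.7142277  -237.06745336   18.        ]
```

Request:
jog_arm([
  [18, 38, -5, 0, 0, 0.068, 85],
  [18, 38, -5, 0, 0, 0.068, 85],
  [18, 38, -5, 0, 0, 0.068, 85],
  [18, 38, -5, 0, 0, 0.068, 85],
  [18, 38, -5, 0, 0, 0.068, 85],
  [18, 38, -5, 0, 0, 0.068, 85],
  [18, 38, -5, 0, 0, 0.068, 85],
  [18, 38, -5, 0, 0, 0.068, 85],
  [18, 38, -5, 0, 0, 0.068, 85],
  [18, 38, -5, 0, 0, 0.068, 85],
], squeeze=60)

```text
time: 1.3
tcp_pos: [394.5, -179.0, 354.7]
tool_rot: [2.72, 1.571, 0.001]
ft_force: [0.8, -0.1, 0.2]
opening: 0.992
gripper_force: 0.0
```

Request:
jog_arm([
  [18, 38, -5, 0, 0, 0.068, 85],
  [18, 38, -5, 0, 0, 0.068, 85],
  [18, 38, -5, 0, 0, 0.068, 85],
  [18, 38, -5, 0, 0, 0.068, 85],
  [18, 38, -5, 0, 0, 0.068, 85],
  [18, 38, -5, 0, 0, 0.068, 85],
  [18, 38, -5, 0, 0, 0.068, 85],
  [18, 38, -5, 0, 0, 0.068, 85],
  [18, 38, -5, 0, 0, 0.068, 85],
  [0, 0, 0, 0, 0, 0, 85],
])

```text
time: 2.3
tcp_pos: [558.0, 165.5, 309.3]
tool_rot: [2.118, 2.32, 0.005]
ft_force: [0.1, -0.1, 0.2]
opening: 0.995
gripper_force: 0.0
```

Request:
jog_arm([
  [7, 14, -10, 0, 0, 0.02, 85],
  [7, 14, -10, 0, 0, 0.02, 85],
  [7, 14, -10, 0, 0, 0.021, 85],
  [0, 0, -10, 0, 0, 0, 85],
  [0, 0, -10, 0, 0, 0, 85],
  [0, 0, -8, 0, 0, 0, 85],
  [0, 0, -6, 0, 0, 0, 85],
  [0, 0, 0, 0, 0, 0, 85],
  [0, 0, 0, 0, 0, 0, 85],
  [0, 0, 0, 0, 0, 0, 85],
])

```text
time: 3.3
tcp_pos: [577.3, 203.3, 246.2]
tool_rot: [2.052, 2.378, 0.001]
ft_force: [-0.6, 0.1, 1.0]
opening: 0.994
gripper_force: 0.0
```

Run:
```python
from h import *
s=snap('top'); c=snap('scene')
a=cv2.resize(s['img'][165:245,205:285],None,fx=5,fy=5,interpolation=cv2.INTER_CUBIC)
b=cv2.resize(c['img'][165:245,350:430],None,fx=5,fy=5,interpolation=cv2.INTER_CUBIC)
cv2.imwrite('pics/crop2.png',cv2.cvtColor(np.hstack([a,b]),cv2.COLOR_RGB2BGR))
```

```text
(no output)
```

View pics/crop2.png

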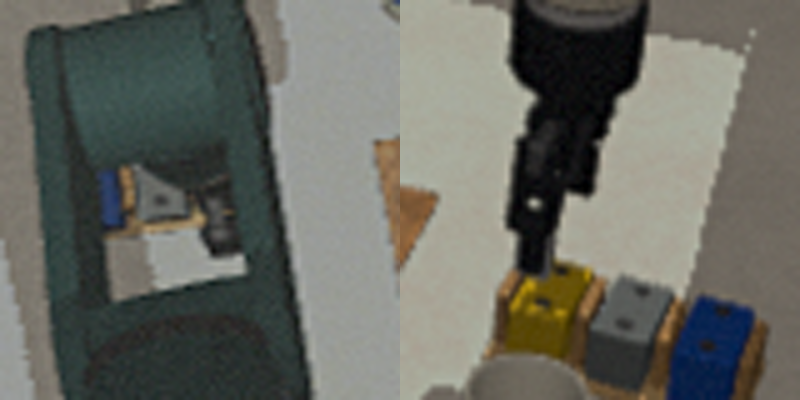

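The scene view shows the near fingertip at crop (535,270), lined up with yellow at (553,285). The tool angle is right and there's about 4 mm left to correct in y, so I'll descend.

Request:
jog_arm([
  [2, 4, -8, 0, 0, 0, 85],
  [0, 0, -8, 0, 0, 0, 85],
  [0, 0, -8, 0, 0, 0, 85],
  [0, 0, -8, 0, 0, 0, 85],
  [0, 0, -8, 0, 0, 0, 85],
  [0, 0, -8, 0, 0, 0, 85],
  [0, 0, -8, 0, 0, 0, 85],
  [0, 0, -6, 0, 0, 0, 85],
  [0, 0, 0, 0, 0, 0, 85],
  [0, 0, 0, 0, 0, 0, 85],
])

```text
time: 4.4
tcp_pos: [579.1, 207.5, 183.6]
tool_rot: [-2.052, -2.378, 0.0]
ft_force: [-0.0, -0.0, 0.4]
opening: 0.992
gripper_force: 0.0
```

Request:
jog_arm([
  [0, 0, 0, 0, 0, 0, 70],
  [0, 0, 0, 0, 0, 0, 65],
  [0, 0, 0, 0, 0, 0, 60],
  [0, 0, 0, 0, 0, 0, 55],
  [0, 0, 0, 0, 0, 0, 50],
  [0, 0, 0, 0, 0, 0, 50],
  [0, 0, 0, 0, 0, 0, 50],
  [0, 0, 0, 0, 0, 0, 50],
  [0, 0, 0, 0, 0, 0, 50],
  [0, 0, 0, 0, 0, 0, 50],
])

```text
time: 5.4
tcp_pos: [579.1, 207.5, 184.5]
tool_rot: [2.052, 2.378, 0.001]
ft_force: [-1.0, -0.7, 4.6]
opening: 0.69
gripper_force: 65.0
```

Request:
jog_arm([
  [0, 0, 3, 0, 0, 0, 50],
  [0, 0, 6, 0, 0, 0, 50],
  [0, 0, 8, 0, 0, 0, 50],
  [0, 0, 10, 0, 0, 0, 50],
  [0, 0, 12, 0, 0, 0, 50],
  [0, 0, 12, 0, 0, 0, 50],
  [0, 0, 12, 0, 0, 0, 50],
  [0, 0, 12, 0, 0, 0, 50],
  [0, 0, 5, 0, 0, 0, 50],
  [0, 0, 0, 0, 0, 0, 50],
])

```text
time: 6.4
tcp_pos: [579.4, 207.6, 264.9]
tool_rot: [2.052, 2.378, 0.002]
ft_force: [-0.4, -0.4, -1.4]
opening: 0.694
gripper_force: 64.5
```

Run:
```python
from h import *
c=snap('scene'); cv2.imwrite('pics/crop3.png',cv2.cvtColor(cv2.resize(c['img'][155:255,340:440],None,fx=5,fy=5,interpolation=cv2.INTER_CUBIC),cv2.COLOR_RGB2BGR))
```

```text
(no output)
```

View pics/crop3.png

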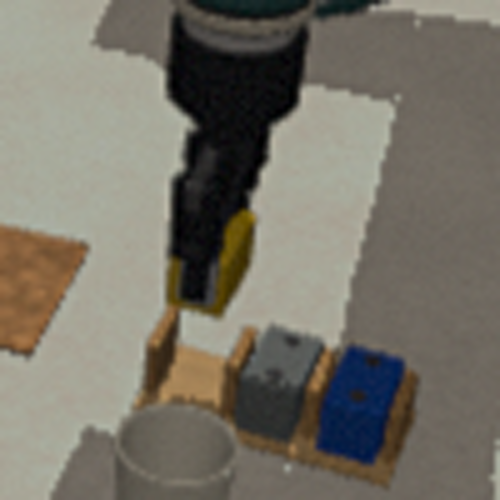

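The block is clear of the rack, level in the fingers at crop (210,270). The other blocks haven't moved. Next is the mat, at about (549,27).

Request:
jog_arm([
  [-2, -12, 0, 0, 0, 0.023, 50],
  [-4, -20, 0, 0, 0, 0.023, 50],
  [-4, -25, 0, 0, 0, 0.023, 50],
  [-4, -25, 0, 0, 0, 0.023, 50],
  [-4, -25, 0, 0, 0, 0.023, 50],
  [-4, -25, -8, 0, 0, 0.023, 50],
  [-4, -20, -10, 0, 0, 0.023, 50],
  [-2, -16, -12, 0, 0, 0.023, 50],
  [-2, -12, -12, 0, 0, 0.023, 50],
  [0, 0, -12, 0, 0, 0.022, 50],
])

```text
time: 7.45
tcp_pos: [548.6, 26.3, 208.6]
tool_rot: [-1.767, -2.596, 0.001]
ft_force: [0.3, 0.1, -2.2]
opening: 0.699
gripper_force: 64.6
```

Request:
jog_arm([
  [0, 0, -8, 0, 0, 0, 50],
  [0, 0, -6, 0, 0, 0, 50],
  [0, 0, -4, 0, 0, 0, 50],
  [0, 0, -3, 0, 0, 0, 50],
  [0, 0, -2, 0, 0, 0, 50],
  [0, 0, 0, 0, 0, 0, 50],
  [0, 0, 0, 0, 0, 0, 50],
  [0, 0, 0, 0, 0, 0, 50],
  [0, 0, 0, 0, 0, 0, 50],
  [0, 0, 0, 0, 0, 0, 50],
])

```text
time: 8.45
tcp_pos: [549.1, 27.5, 186.8]
tool_rot: [1.767, 2.597, 0.0]
ft_force: [0.3, -0.2, -2.3]
opening: 0.69
gripper_force: 64.6
```

Request:
jog_arm([
  [0, 0, -1, 0, 0, 0, 50],
  [0, 0, -1, 0, 0, 0, 50],
  [0, 0, -1, 0, 0, 0, 50],
  [0, 0, -0.5, 0, 0, 0, 50],
  [0, 0, -0.5, 0, 0, 0, 50],
  [0, 0, 0, 0, 0, 0, 50],
  [0, 0, 0, 0, 0, 0, 50],
  [0, 0, 0, 0, 0, 0, 50],
  [0, 0, 0, 0, 0, 0, 50],
  [0, 0, 0, 0, 0, 0, 50],
])

```text
time: 9.45
tcp_pos: [549.1, 27.5, 182.7]
tool_rot: [1.767, 2.597, -0.0]
ft_force: [0.3, 0.1, -2.2]
opening: 0.697
gripper_force: 64.6
```

Request:
jog_arm([
  [0, 0, -0.5, 0, 0, 0, 50],
  [0, 0, -0.5, 0, 0, 0, 50],
  [0, 0, -0.5, 0, 0, 0, 50],
  [0, 0, 0, 0, 0, 0, 50],
  [0, 0, 0, 0, 0, 0, 50],
  [0, 0, 0, 0, 0, 0, 50],
  [0, 0, 0, 0, 0, 0, 50],
  [0, 0, 0, 0, 0, 0, 50],
  [0, 0, 0, 0, 0, 0, 50],
  [0, 0, 0, 0, 0, 0, 50],
])

```text
time: 10.45
tcp_pos: [549.1, 27.5, 182.4]
tool_rot: [1.767, 2.597, 0.0]
ft_force: [-3.2, -0.4, 12.6]
opening: 0.692
gripper_force: 66.2
```

Contact (+13 N), so the block is on the mat. Now I'll open, rise and make the quarter turn.

Request:
jog_arm([
  [0, 0, 0, 0, 0, 0, 64],
  [0, 0, 0, 0, 0, 0, 70],
  [0, 0, 0, 0, 0, 0, 78],
  [0, 0, 0, 0, 0, 0, 85],
  [0, 0, 0, 0, 0, 0, 85],
  [0, 0, 10, 0, 0, 0, 85],
  [0, 0, 15, 0, 0, 0, 85],
  [0, 0, 15, 0, 0, 0, 85],
  [0, 0, 15, 0, 0, 0, 85],
  [0, 0, 15, 0, 0, 0, 85],
])

```text
time: 11.45
tcp_pos: [549.0, 27.5, 252.4]
tool_rot: [1.767, 2.597, 0.0]
ft_force: [-0.2, -0.3, 0.1]
opening: 0.994
gripper_force: 0.0
```

Request:
jog_arm([
  [0, 0, 10, 0, 0, -0.1, 85],
  [0, 0, 0, 0, 0, -0.14, 85],
  [0, 0, 0, 0, 0, -0.14, 85],
  [0, 0, 0, 0, 0, -0.14, 85],
  [0, 0, 0, 0, 0, -0.14, 85],
  [0, 0, 0, 0, 0, -0.14, 85],
  [0, 0, 0, 0, 0, -0.14, 85],
  [0, 0, 0, 0, 0, -0.14, 85],
  [0, 0, 0, 0, 0, -0.14, 85],
  [0, 0, 0, 0, 0, -0.14, 85],
])

```text
time: 12.45
tcp_pos: [549.0, 27.5, 261.9]
tool_rot: [3.01, 0.9, 0.001]
ft_force: [-0.3, 0.3, -0.5]
opening: 0.994
gripper_force: 0.0
```

Request:
jog_arm([
  [0, 0, 0, 0, 0, -0.14, 85],
  [0, 0, 0, 0, 0, -0.071, 85],
  [0, 0, 0, 0, 0, 0, 85],
  [0, 0, 0, 0, 0, 0, 85],
  [0, 0, 0, 0, 0, 0, 85],
  [0, 0, 0, 0, 0, 0, 85],
  [0, 0, 0, 0, 0, 0, 85],
  [0, 0, 0, 0, 0, 0, 85],
  [0, 0, 0, 0, 0, 0, 85],
  [0, 0, 0, 0, 0, 0, 85],
])

```text
time: 13.45
tcp_pos: [549.0, 27.5, 261.1]
tool_rot: [-3.086, -0.587, 0.0]
ft_force: [0.0, 0.3, 0.2]
opening: 0.994
gripper_force: 0.0
```

Run:
```python
from h import *
c=snap('scene'); s=snap('top')
a=cv2.resize(c['img'][160:240,290:370],None,fx=5,fy=5,interpolation=cv2.INTER_CUBIC)
b=cv2.resize(s['img'][165:245,260:340],None,fx=5,fy=5,interpolation=cv2.INTER_CUBIC)
cv2.imwrite('pics/crop4.png',cv2.cvtColor(np.hstack([a,b]),cv2.COLOR_RGB2BGR))
```

```text
(no output)
```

View pics/crop4.png

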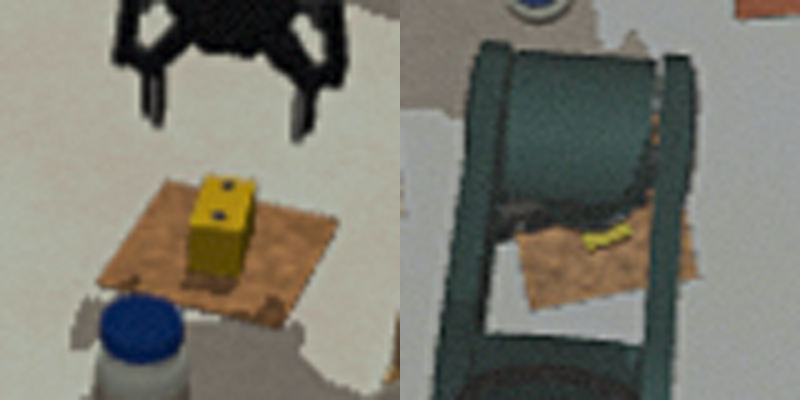

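The block stands flat on the mat. Its screw heads are at crop (228,186) and (218,216), and the fingers straddle its width. Checking its centre and angle.

Run:
```python
from h import *
c=snap('scene')
a,b=[ray(c,290+x/5-.4,160+y/5-.4,44)[:2] for x,y in((228,186),(218,216))]
print((a+b)/2,np.degrees(np.arctan2(*(b-a)[::-1])),np.hypot(*(b-a)))
h=cv2.cvtColor(c['img'],cv2.COLOR_RGB2HSV); m=cv2.inRange(h,(20,120,120),(35,255,255))[190:220,320:350]
M=cv2.moments(m,True); print(M['m00'],ray(c,320+M['m10']/M['m00'],190+M['m01']/M['m00'],44))
```

```text
[551.68877006  28.57510369] 19.835392464883903 35.52459746936397
99.0 [554.75447385  29.6164354   44.        ]
```

Request:
jog_arm([
  [0, 0, -8, 0, 0, 0, 85],
  [0, 0, -8, 0, 0, 0, 85],
  [0, 0, -8, 0, 0, 0, 85],
  [0, 0, -10, 0, 0, 0, 85],
  [0, 0, -10, 0, 0, 0, 85],
  [0, 0, -10, 0, 0, 0, 85],
  [0, 0, -8, 0, 0, 0, 85],
  [0, 0, -6, 0, 0, 0, 85],
  [0, 0, -5, 0, 0, 0, 85],
  [0, 0, 0, 0, 0, 0, 85],
])

```text
time: 14.6
tcp_pos: [548.8, 27.5, 187.5]
tool_rot: [-3.086, -0.587, 0.002]
ft_force: [-0.4, -0.1, 1.0]
opening: 0.995
gripper_force: 0.0
```

Request:
jog_arm([
  [0, 0, 0, 0, 0, 0, 65],
  [0, 0, 0, 0, 0, 0, 50],
  [0, 0, 0, 0, 0, 0, 42],
  [0, 0, 0, 0, 0, 0, 36],
  [0, 0, 0, 0, 0, 0, 30],
  [0, 0, 0, 0, 0, 0, 26],
  [0, 0, 0, 0, 0, 0, 26],
  [0, 0, 0, 0, 0, 0, 26],
  [0, 0, 0, 0, 0, 0, 26],
  [0, 0, 0, 0, 0, 0, 26],
])

```text
time: 15.6
tcp_pos: [549.4, 27.4, 188.8]
tool_rot: [3.086, 0.587, 0.002]
ft_force: [-1.1, -0.7, 6.1]
opening: 0.412
gripper_force: 60.5
```

Request:
jog_arm([
  [0, 0, 3, 0, 0, 0, 26],
  [0, 0, 6, 0, 0, 0, 26],
  [0, 0, 10, 0, 0, 0, 26],
  [0, 0, 12, 0, 0, 0, 26],
  [0, 0, 14, 0, 0, 0, 26],
  [0, 0, 14, 0, 0, 0, 26],
  [0, 0, 14, 0, 0, 0, 26],
  [0, -10, 14, 0, 0, 0, 26],
  [-1, -20, 8, 0, 0, 0, 26],
  [-2, -25, 0, 0, 0, 0, 26],
])

```text
time: 16.6
tcp_pos: [546.7, -27.5, 285.6]
tool_rot: [3.085, 0.589, 0.006]
ft_force: [0.2, -0.7, -3.0]
opening: 0.413
gripper_force: 60.0
```

Request:
jog_arm([
  [-2, -25, 0, 0, 0, 0, 26],
  [-3, -30, 0, 0, 0, 0, 26],
  [-3, -30, 0, 0, 0, 0, 26],
  [-3, -30, 0, 0, 0, 0, 26],
  [-3, -30, 0, 0, 0, 0, 26],
  [-3, -25, 0, 0, 0, 0, 26],
  [-2, -20, 0, 0, 0, 0, 26],
  [-1, -12, 0, 0, 0, 0, 26],
  [-1, -7, 0, 0, 0, 0, 26],
  [0, 0, 0, 0, 0, 0, 26],
])

```text
time: 17.6
tcp_pos: [525.0, -236.9, 283.5]
tool_rot: [3.086, 0.586, 0.001]
ft_force: [-0.5, -0.3, -1.9]
opening: 0.412
gripper_force: 60.0
```

Request:
jog_arm([
  [0, 0, -6, 0, 0, 0, 26],
  [0, 0, -8, 0, 0, 0, 26],
  [0, 0, -8, 0, 0, 0, 26],
  [0, 0, -6, 0, 0, 0, 26],
  [0, 0, -4, 0, 0, 0, 26],
  [0, 0, 0, 0, 0, 0, 26],
  [0, 0, 0, 0, 0, 0, 26],
  [0, 0, 0, 0, 0, 0, 26],
  [0, 0, 0, 0, 0, 0, 26],
  [0, 0, 0, 0, 0, 0, 26],
])

```text
time: 18.6
tcp_pos: [525.1, -236.6, 251.4]
tool_rot: [3.086, 0.587, 0.001]
ft_force: [-0.1, 0.0, -1.4]
opening: 0.407
gripper_force: 60.0
```

Run:
```python
from h import *
c=snap('scene'); s=snap('top')
a=cv2.resize(c['img'][140:200,245:305],None,fx=6.5,fy=6.5,interpolation=cv2.INTER_CUBIC)
b=cv2.resize(s['img'][180:240,340:400],None,fx=6.5,fy=6.5,interpolation=cv2.INTER_CUBIC)
cv2.imwrite('pics/crop5.png',cv2.cvtColor(np.hstack([a,b]),cv2.COLOR_RGB2BGR))
```

```text
(no output)
```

View pics/crop5.png

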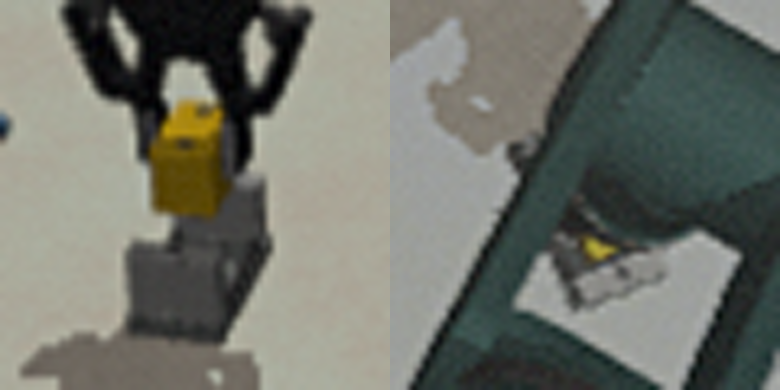

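The block is held above the cradle, screws at crop (203,109) and (186,144), with the cheeks below at (195,210). Comparing the two centres in the same camera.

Run:
```python
from h import *
c=snap('scene')
for z in (105,107,109):
    a,b=[ray(c,245+x/6.5-.4,140+y/6.5-.4,z)[:2] for x,y in((203,109),(186,144))]
    print(z,(a+b)/2,np.degrees(np.arctan2(*(a-b)[::-1])),np.hypot(*(b-a)))
```

```text
105 [ 524.45247275 -235.6865309 ] -155.96984888901756 39.58922496836851
107 [ 527.24096217 -233.39550123] -155.96984888901721 39.476147360921615
109 [ 530.02945159 -231.10447155] -155.9698488890174 39.36306975347469
```

Request:
jog_arm([
  [1, -0.4, 0, 0, 0, 0, 26],
  [0, 0, -4, 0, 0, 0, 26],
  [0, 0, -4, 0, 0, 0, 26],
  [0, 0, -4, 0, 0, 0, 26],
  [0, 0, -4, 0, 0, 0, 26],
  [0, 0, -4, 0, 0, 0, 26],
  [0, 0, -4, 0, 0, 0, 26],
  [0, 0, -4, 0, 0, 0, 26],
  [0, 0, -4, 0, 0, 0, 26],
  [0, 0, 0, 0, 0, 0, 26],
])

```text
time: 19.75
tcp_pos: [525.8, -236.8, 218.5]
tool_rot: [-3.085, -0.587, 0.001]
ft_force: [-0.6, -0.2, -2.1]
opening: 0.409
gripper_force: 60.0
```

Bottom edge at about z 34 between the cheeks, with no contact force. Continuing down.

Request:
jog_arm([
  [0, 0, -3, 0, 0, 0, 26],
  [0, 0, -3, 0, 0, 0, 26],
  [0, 0, -3, 0, 0, 0, 26],
  [0, 0, -3, 0, 0, 0, 26],
  [0, 0, -3, 0, 0, 0, 26],
  [0, 0, -2, 0, 0, 0, 26],
  [0, 0, -2, 0, 0, 0, 26],
  [0, 0, -1, 0, 0, 0, 26],
  [0, 0, 0, 0, 0, 0, 26],
  [0, 0, 0, 0, 0, 0, 26],
])

```text
time: 20.75
tcp_pos: [526.0, -236.9, 199.2]
tool_rot: [-3.086, -0.587, 0.0]
ft_force: [-0.9, -0.1, -1.4]
opening: 0.41
gripper_force: 60.0
```

Request:
jog_arm([
  [0, 0, -0.5, 0, 0, 0, 26],
  [0, 0, -0.5, 0, 0, 0, 26],
  [0, 0, -0.5, 0, 0, 0, 26],
  [0, 0, 0, 0, 0, 0, 26],
  [0, 0, 0, 0, 0, 0, 26],
  [0, 0, 0, 0, 0, 0, 26],
  [0, 0, 0, 0, 0, 0, 26],
  [0, 0, 0, 0, 0, 0, 26],
  [0, 0, 0, 0, 0, 0, 26],
  [0, 0, 0, 0, 0, 0, 26],
])

```text
time: 21.75
tcp_pos: [526.1, -236.9, 197.7]
tool_rot: [-3.086, -0.587, -0.0]
ft_force: [-1.0, 0.4, -1.6]
opening: 0.411
gripper_force: 60.0
```

Request:
jog_arm([
  [0, 0, -0.5, 0, 0, 0, 26],
  [0, 0, 0, 0, 0, 0, 26],
  [0, 0, -0.5, 0, 0, 0, 26],
  [0, 0, 0, 0, 0, 0, 26],
  [0, 0, -0.3, 0, 0, 0, 26],
  [0, 0, 0, 0, 0, 0, 26],
  [0, 0, 0, 0, 0, 0, 26],
  [0, 0, 0, 0, 0, 0, 26],
  [0, 0, 0, 0, 0, 0, 26],
  [0, 0, 0, 0, 0, 0, 26],
])

```text
time: 22.75
tcp_pos: [526.0, -236.9, 196.9]
tool_rot: [3.086, 0.587, 0.0]
ft_force: [-2.0, 0.5, 5.2]
opening: 0.409
gripper_force: 60.9
```

Floor contact at TCP z 196.9, as expected. Releasing.

Request:
jog_arm([
  [0, 0, 0, 0, 0, 0, 38],
  [0, 0, 0, 0, 0, 0, 42],
  [0, 0, 0, 0, 0, 0, 50],
  [0, 0, 0, 0, 0, 0, 60],
  [0, 0, 0, 0, 0, 0, 70],
  [0, 0, 0, 0, 0, 0, 80],
  [0, 0, 8, 0, 0, 0, 80],
  [0, 0, 10, 0, 0, 0, 80],
  [0, 0, 15, 0, 0, 0, 80],
  [0, 0, 20, 0, 0, 0, 80],
])

```text
time: 23.75
tcp_pos: [525.8, -236.8, 250.2]
tool_rot: [-3.086, -0.587, 0.001]
ft_force: [-0.1, 0.2, -0.3]
opening: 0.934
gripper_force: 0.0
```

Request:
jog_arm([
  [0, 0, 30, 0, 0, 0, 80],
  [0, 0, 40, 0, 0, 0, 80],
  [-5, -25, 30, 0, 0, 0, 80],
  [-10, -40, 10, 0, 0, 0, 80],
  [-10, -40, 0, 0, 0, 0, 80],
  [-10, -40, 0, 0, 0, 0, 80],
  [-10, -30, 0, 0, 0, 0, 80],
  [-5, -15, 0, 0, 0, 0, 80],
  [0, 0, 0, 0, 0, 0, 80],
  [0, 0, 0, 0, 0, 0, 80],
])

```text
time: 24.75
tcp_pos: [476.1, -426.1, 359.5]
tool_rot: [-3.085, -0.586, -0.0]
ft_force: [-0.3, -0.2, 0.4]
opening: 0.937
gripper_force: 0.0
```

Run:
```python
from h import *
c=snap('scene'); s=snap('top')
a=cv2.resize(c['img'][150:210,245:305],None,fx=6.5,fy=6.5,interpolation=cv2.INTER_CUBIC)
b=cv2.resize(s['img'][180:240,340:400],None,fx=6.5,fy=6.5,interpolation=cv2.INTER_CUBIC)
cv2.imwrite('pics/crop6.png',cv2.cvtColor(np.vstack([np.hstack([a,b]),cv2.resize(c['img'][130:270,190:510],(480,210)).repeat(1,0) if 0 else np.hstack([cv2.resize(c['img'][130:270,190:510],(480,210)),np.zeros((210,300,3),np.uint8)])]),cv2.COLOR_RGB2BGR))
```

```text
(no output)
```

View pics/crop6.png

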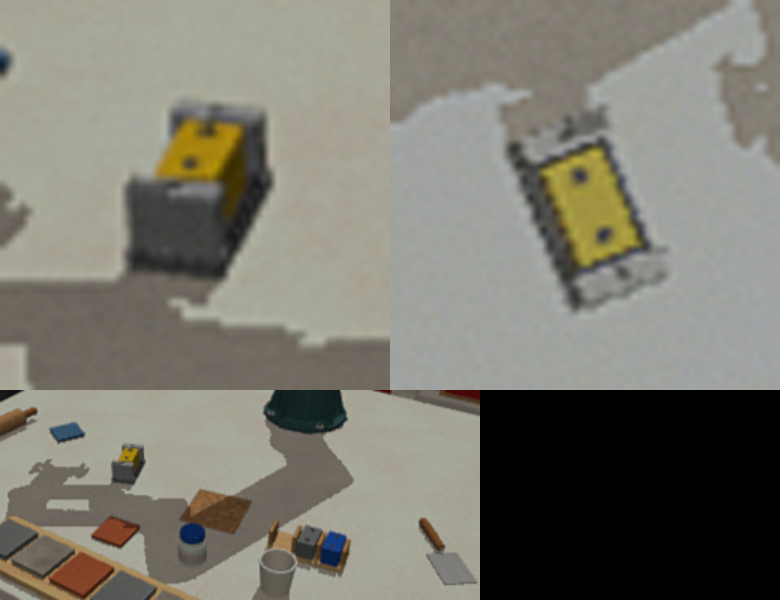

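The block sits flat between the cheeks, with its top at cheek height and gaps at both ends in the top crop (595,205). Everything else is where it was. Handing in.

```bash
python3 -c "
from cell import r
print(r.finish_job())"
```

```text
the job is handed in; nothing more can be done
None
```

The yellow block is in the cradle, flat between the cheeks and centred over the sensing pin, after a set-down and regrasp on the mat. In the last pictures nothing else had moved. The pin itself was hidden, so I take it as held down from the floor contact and the block's height. The job was handed in at about 25 s.

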